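# Turn the drained dunking pot mouth-up and clip it home

## Robot

A 6-joint arm with a two-finger parallel gripper is mounted at the origin on a cart in front of the work surface, level with it; the furniture and walls round the work are solid. World frame = base frame: x ahead of the robot, y to its left, z up, the work surface at z = 0. Lengths are in m, angles in rad, forces in N, time in s.
With the tool pointing down it reaches from about 0.4 to 0.925 m from the base axis. Payload 3.4 kg.
Tool frame: the origin (TCP) lies on the front face of the gripper's body, between the roots of the fingers; the fingertips stand 73 mm ahead of it and the grasp point (between the pads) lies 54 mm ahead of it (env.tip_reach is the distance from the TCP to the fingertips, in m); z points along the fingers, y is the line along which they close (so a half turn about z gives the same grasp; the last joint's range is limited). The gripper opens to 85 mm and grips with 20 to 120 N. Pads are 22 mm wide; open, the fingers measure 114 mm over their backs; the gripper's body (76 mm by 85 mm) begins 54 mm behind the grasp point. The pads swing forward as they close: fully open they stand 13 mm farther back than shut.
Start: joints at [1.103, 0.307, 1.506, -0, 1.328, -0.073], TCP at [0.221, 0.531, 0.304] pointing down, gripper open.
Joint ranges: [-3.12, 3.12], [-1.05, 2.28], [0.14, 2.33], [-1.42, 4.57], [0.1, 2.73], [-2.68, 2.68]. Speed limits (rad/s): [2.57, 2.57, 3.14, 3.14, 3.14, 3.14].

## Interface

Orientations are given as a unit quaternion [w, x, y, z].
In Python, from rig import env gives the robot as it stands.
- The arm moves only by the tool move_arm, never from a script. Its argument "series" is a list of rows, each an object with "hand": the opening, from 0 (shut) to 1 (fully open); "dp": the shift along the tool's x, y, z scaled (see below), a list of three; "twist": the turn about the tool's z scaled (see below). In form: [{"hand": hand, "dp": [x, y, z], "twist": twist}, ...]. A call has 1 to 12 rows; each row is the pose to reach, as a shift and turn from the pose commanded when the call began, along the tool's axes at that moment; what a row does not reach only later rows make up. The controller multiplies each number of a shift by 0.75 m and each number of a turn by pi/2 rad. A row lasts 1/8 s, in which the tool goes at most 62.5 mm and 10.7 degrees, less where a joint would pass 70% of its speed; a pose out of reach is approached as far as the arm can. A call with a number of a shift or a turn outside -1 to 1 is refused whole. A call with a gripper value outside its range is refused whole. The fingers move at their own pace and stop on an object; the grip force is fixed at half the most. Time passes only in rows, so rows that repeat a pose let the fingers close. It gives the time, the measured TCP pose, the force, the opening and the grip force at its end, in the units of the state.
- env.observe(): the state, without advancing time (a new reading comes with each control period).
- env.get_image(name): name is "scene" or "side" or "wrist"; returns (picture, depth): 420x560x3 uint8, red, green, blue; 420x560 float32, m along the optical axis (not along the pixel's ray), 0 where there is no reading.
- env.camera_model(name): a dict with "camera_matrix" (3x3 intrinsics, pixels), "rvec" (rotation vector, rad) and "tvec" (3), from world to camera coordinates, as OpenCV has them. Camera axes: x right, y down, z forward; pixel columns grow to the right and rows downward; lengths in m; the calibration is good to about 2 mm. A picture is of the moment at which its call begins: read the wrist's pose just before it. camera_model takes no time and is no camera call; for the wrist camera it gives the pose at the moment of the call.
- env.sign_off(): hands the job in; it is judged then, once.
Trained networks look in the newest picture that a camera, given by its name, has taken for a name from the list of things; names that differ only in an ending like _2 or _b are one class to them, and where a whole thing is asked for, a point or a joint stands for the part that bears it (a point fixed in the world has none). Each returns a list of dicts, best first, with "confidence" (0 to 1); they miss things now and then, are a little off and sometimes report something else, mostly with a low value. They report only what shows in the picture. A call takes as long as a camera call. They do not tell look-alikes from the thing itself.
- env.trace(camera, label): "mask" (420x560 bool, what is visible of it) and "xy" ([column, row] in pixels, amid what is visible of it).
- env.landmark_of(camera, label): "xy" ([column, row] in pixels: a listed point, or the origin of a listed thing).
The state is a dict: "t": time; "q": joint angles; "qd": joint speeds; "tau": joint torques, N m; "eef_pos": TCP position; "ee_rot": TCP orientation; "ft_force": force on the tool from outside, world axes, zero at the start; "wrist_torque": the same for the moment, N m; "gripper_width": finger opening in m; "gripper_force": force on a finger pad.
Only numpy, scipy, OpenCV 4.12 (cv2) and the standard library are available. Lean on these libraries where they do the work, as an engineer would, in place of code of your own. Each camera call takes 0.05 s, during which the arm holds its last target. There are 200 camera calls.

## Task

The steel dunking pot has been draining mouth-down on the wire drainer. Tip it over on the rods so that it lies on its side, then upend it mouth-up, never lifting it clear of the drainer, and slide it fully home into the spring clip at the other end, so that both clip arms have closed round it and it stands upright. Do not disturb the jar and the spray bottle beside the drainer.

Things in the scene. Friction and masses are not known exactly. Their poses are not given: they have to be found in the camera images.
- pot: Plain stainless pot: straight round cup, 88 mm outside diameter (too wide to grip), 110 mm tall, wall 3 mm, bottom 4 mm, 0.3 to 0.45 kg, centre of mass about 45 mm from the outer bottom. Origin at the centre of its outer bottom; z points from the bottom to the mouth. It starts mouth-down near the drainer's x = -0.16: z down, origin on top, 133 mm above the bench.
- pot_mouth (a point): Centre of the pot's mouth (rim plane), on the pot's axis 110 mm from the origin.
- drainer: Fixed wire drainer in a grey drip tray, 470 x 124 mm. Origin at the middle of its underside; x runs along the rods from the draining end (-x) to the clip, y to the left of that, z up. Two rods 8 mm thick run along x at y = -28 and 28 mm, tops 23 mm up; the pot stands on them; lying along x it nests between them, its axis 58 mm up. Guard wires at y = +-55 mm, 43 mm high, x -0.21 to 0.09; ends open.
- clip_centre (a point): Where the pot's origin is when fully home: on the drainer's x axis at x = 0.16, at rod top. A back plate stops the pot 1.5 mm further on. The clip is open to the drainer's -x: flared arm ends at x = 0.108, 106 mm apart inside; narrowest gap 71 mm at x = 0.1315, which spreads as the pot passes. Arms lie 48 to 72 mm above the bench, posts up to 82 mm.
- clip_left (a joint): Angle (rad) of the clip's spring arm on the drainer's +y side: 0 closed against its stop, about 0.11 when the pot's widest part passes; the spring closes it again behind the pot. Pushing the pot through both arms takes about 5 to 15 N, best at the height of the arms, or the pot tips.
- clip_right (a joint): The same for the arm on the drainer's -y side.
- amber_jar: Amber jar, 45 mm across, 92 mm tall, standing. Origin at the centre of the underside. Bystander.
- spray_bottle: Blue spray bottle, 53 mm across, 176 mm tall, standing. Origin at the centre of the underside. Bystander.
There are look-alikes about, which are no part of the job. There is more than one size of the pot; the one meant has the size given above.

How it is judged:
On the way, in this order (a step that is already met when the one before it is completed fails the run):
1. the pot lies on its side on the drainer (angle between pot's own z axis and vertical between 1.3 and 1.85 rad and height (world z) of each of pot, pot_mouth below 0.085 m), for 0.1 s.
2. the pot stands mouth-up on the rods (angle between pot's own z axis and vertical below 0.1 rad and height (world z) of pot below 0.03 m), for 0.1 s.
At the end, for the whole second after the job is handed in: The pot stands mouth-up on the rods (within 0.06 rad of upright, its bottom at rod height within 5 mm), within 6 mm of the clip's centre, at rest, both clip arms closed again (under 0.05 rad) (angle between pot's own z axis and vertical below 0.06 rad and horizontal distance between pot and clip_centre below 0.006 m and height (world z) of pot between 0.018 and 0.028 m and value of joint each of clip_left, clip_right below 0.05 rad and linear speed of pot below 0.01 m/s); the robot touches nothing.
It fails at once if the pot is lifted clear of the drainer (centre of its bottom or mouth more than 185 mm above the bench) (height (world z) of any of pot, pot_mouth above 0.185 m).
It fails at once if jar or spray bottle moved more than 20 mm (distance of any of amber_jar, spray_bottle from where it was at the start of the episode above 0.02 m).
It also fails if it takes over 58 s, if anything falls off the work surface, if the arm or the gripper's body presses on something with over 40 N, if the wrist force passes 120 N, or if a joint passes its speed limit or range.

## Working session

There is one attempt and no reset: what is moved stays moved. The work goes in short steps, Python scripts to look and compute and a tool call to move; the robot and the scene stay as the last step left them, time stands still between calls to the robot, and variables do not carry over. Pictures are saved under pics/ and viewed, at most 10 in all, crops included, and the job is handed in when it is done.

Besides the shell and the picture viewer there is one more tool, called after "Request:" in YAML: its name, and indented under it one key for each argument. move_arm: Moves the arm, as the interface text tells. Shifts and turns lie within -1 to 1; 1 stands for 0.75 m of shift or pi/2 rad of turn. Its arguments: {"type":"object","properties":{"series":{"type":"array","items":{"type":"object","properties":{"hand":{"type":"number"},"dp":{"type":"array","items":{"type":"number"}},"twist":{"type":"number"}}}}},"required":["series"]}

```bash
mkdir -p pics; cat > h.py <<'E'
import numpy as np,cv2
from rig import env
def cam(n):
    m=env.camera_model(n);K=np.array(m["camera_matrix"]);R=cv2.Rodrigues(np.array(m["rvec"],float))[0];t=np.array(m["tvec"],float).ravel();return K,R,t
def cloud(n,d):
    K,R,t=cam(n);v,u=np.mgrid[:d.shape[0],:d.shape[1]]
    p=np.stack([(u-K[0,2])*d/K[0,0],(v-K[1,2])*d/K[1,1],d],-1)
    w=(p-t)@R;w[d<=0]=np.nan;return w
def proj(n,P):
    K,R,t=cam(n);c=np.atleast_2d(P)@R.T+t;c=c@K.T;return c[:,:2]/c[:,2:]
def save(n,f):
    im,d=env.get_image(n);cv2.imwrite(f,cv2.cvtColor(im,cv2.COLOR_RGB2BGR));return im,d
E
python3 - <<'E'
from h import *
print(env.observe())
ims=[]
for n in["scene","side"]:
    im,d=env.get_image(n);W=cloud(n,d);np.save(n+".npy",W);cv2.imwrite("pics/%s0.png"%n,im[:,:,::-1])
    for l in["pot","drainer","amber_jar","spray_bottle","clip_left"]:
        for r in env.trace(n,l):
            m=r["mask"];p=W[m];p=p[~np.isnan(p[:,0])];print(n,l,round(r["confidence"],2),np.round(r["xy"]),np.round(np.percentile(p,[5,50,95],axis=0),3).tolist() if len(p) else 0)
    for l in["clip_centre","pot","drainer","pot_mouth"]:
        print(n,l,[(np.round(r["xy"]),round(r["confidence"],2)) for r in env.landmark_of(n,l)])
E
```

```text
{'t': 0.0, 'q': array([ 1.10351657e+00,  3.07586924e-01,  1.50766951e+00,  2.16503922e-05,
        1.32839877e+00, -7.35067105e-02]), 'qd': array([-1.12954095e-03,  6.84071864e-04, -6.80640136e-04, -7.56290220e-06,
       -2.87213504e-03, -3.61150600e-05]), 'tau': array([-1.72348259e-04, -4.57555532e+01, -2.51911819e+01,  2.78450998e-04,
        1.32707268e-02, -1.73694087e-05]), 'eef_pos': array([0.22038743, 0.53049739, 0.30297437]), 'ee_rot': array([-2.85588735e-04,  1.95619413e-01,  9.80679347e-01, -9.90998827e-04]), 'ft_force': array([ 0.05917895, -0.1135499 , -0.01783449]), 'wrist_torque': array([ 0.00375254, -0.01460317,  0.07041498]), 'gripper_force': 0.0, 'gripper_width': 0.0853069307043405}
scene pot 0.83 [235. 192.] [[0.499, 0.266, 0.035], [0.518, 0.29, 0.106], [0.566, 0.335, 0.134]]
scene pot 0.76 [197. 183.] [[0.531, 0.421, 0.005], [0.545, 0.436, 0.053], [0.577, 0.467, 0.075]]
scene amber_jar 0.57 [282. 169.] [[0.716, 0.283, 0.006], [0.723, 0.297, 0.048], [0.739, 0.317, 0.092]]
scene spray_bottle 0.77 [249. 148.] [[0.668, 0.357, 0.035], [0.682, 0.37, 0.106], [0.703, 0.397
[... 578 characters left out ...]
21, 0.098], [0.559, 0.353, 0.132]]
side drainer 0.91 [323. 258.] [[0.404, -0.052, 0.0], [0.481, 0.125, 0.005], [0.565, 0.357, 0.066]]
side amber_jar 0.85 [217. 216.] [[0.715, 0.295, 0.008], [0.722, 0.317, 0.062], [0.742, 0.329, 0.091]]
side spray_bottle 0.65 [193. 213.] [[0.666, 0.373, 0.005], [0.675, 0.391, 0.099], [0.69, 0.409, 0.172]]
side clip_left 0.8 [365. 230.] [[0.469, -0.058, -0.001], [0.5, -0.024, 0.06], [0.562, 0.028, 0.071]]
side clip_centre [(array([367., 250.]), 0.58)]
side pot [(array([179., 246.]), 0.71), (array([239., 219.]), 0.58), (array([244., 261.]), 0.53)]
side drainer [(array([309., 261.]), 0.6)]
side pot_mouth [(array([183., 273.]), 0.96), (array([243., 260.]), 0.91)]
```

View pics/scene0.png

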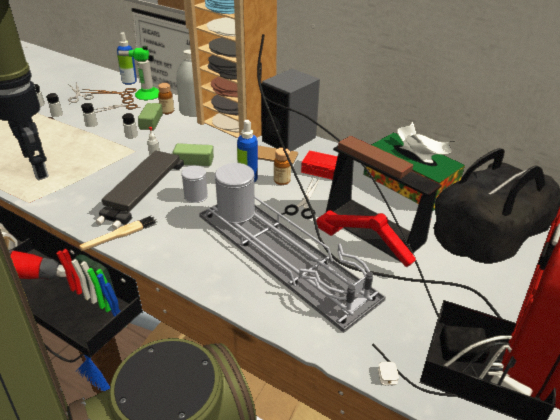

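View pics/side0.png

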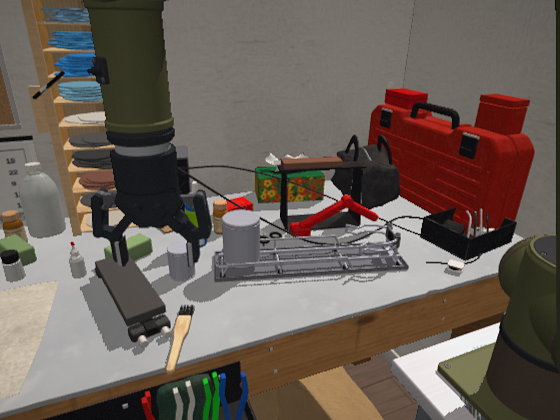

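The target pot stands on the far-left end of the drainer (scene 235,192), with a smaller look-alike on the bench left of it (197,183). The clip is at the near end (360,270). The jar and spray bottle stand behind it.

```bash
python3 - <<'E'
from h import *
from scipy.optimize import least_squares
A=np.load("scene.npy").reshape(-1,3);B=np.load("side.npy").reshape(-1,3);
# pot circle fit
for nm,C in(("scene",A),("side",B)):
    p=C[(np.abs(C[:,0]-.54)<.09)&(np.abs(C[:,1]-.31)<.08)]
    for lo,hi in((.06,.12),(.129,.14)):
        q=p[(p[:,2]>lo)&(p[:,2]<hi)]
        f=least_squares(lambda c:np.hypot(q[:,0]-c[0],q[:,1]-c[1])-.044,[.545,.31],loss="soft_l1",f_scale=.002)
        print(nm,lo,f.x,np.abs(f.fun).mean(),len(q),np.median(q[:,2]))
env.get_image("side");m=[r for r in env.trace("side","drainer")][0]["mask"].ravel()
for nm,C in(("scene",A),("side",B)):
    # rods: z 20..26 ; tray: 0.003..0.012 
    for lo,hi in((.016,.028),(.038,.048)):
        q=C[(C[:,0]>.38)&(C[:,0]<.62)&(C[:,1]>-.12)&(C[:,1]<.4)&(C[:,2]>lo)&(C[:,2]<hi)]
        print(nm,lo,len(q))
    q=C[m] if nm=="side" else C[(C[:,0]>.38)&(C[:,0]<.62)&(C[:,1]>-.14)&(C[:,1]<.4)&(C[:,2]>.006)&(C[:,2]<.05)]
    q=q[~np.isnan(q[:,0])]
    r=cv2.minAreaRect(q[:,:2].astype(np.float32));print(nm,r)
    # histogram topdown image
q=np.vstack([A,B]);q=q[~np.isnan(q[:,0])]
q=q[(q[:,0]>.35)&(q[:,0]<.8)&(q[:,1]>-.2)&(q[:,1]<.5)]
img=np.zeros((700,450,3),np.uint8);o=np.argsort(q[:,2]);q=q[o]
c=cv2.applyColorMap(np.clip(q[:,2]*255/.15,0,255).astype(np.uint8)[:,None],cv2.COLORMAP_JET)[:,0]
img[np.clip(((.5-q[:,1])*1000).astype(int),0,699),np.clip(((q[:,0]-.35)*1000).astype(int),0,449)]=c
cv2.imwrite("pics/top.png",cv2.resize(img[100:],None,fx=1,fy=1))
E
```

```text
scene 0.06 [0.54278077 0.3094117 ] 0.0011539117985900908 817 0.09073991257509574
scene 0.129 [0.54567958 0.31254181] 0.01406872551411432 701 0.13299294311171259
side 0.06 [0.54089183 0.31076797] 0.0009218852911680382 848 0.09057575835408826
side 0.129 [0.54497199 0.31053903] 0.014024100227415466 514 0.1316604185070826
scene 0.016 1352
scene 0.038 717
scene ((0.5146172046661377, 0.126770481467247), (0.5228959918022156, 0.24001391232013702), 85.7392578125)
side 0.016 937
side 0.038 603
side ((0.5408617854118347, 0.10938724875450134), (0.5252476930618286, 0.24100156128406525), 75.5156021118164)
```

View pics/top.png

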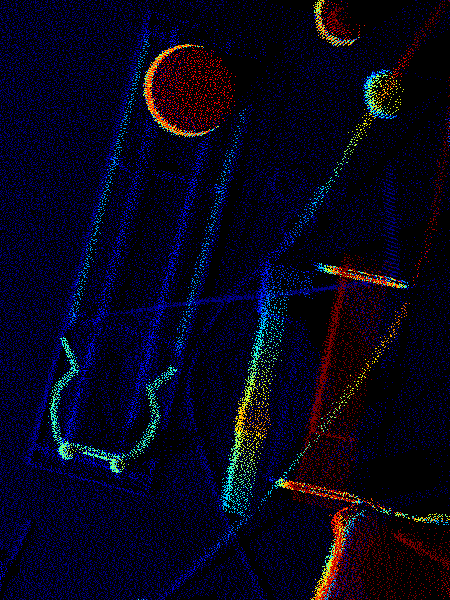

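The top-down map shows the pot at (190,90), the guard wires, and the clip mouth with its arm ends at (64,338) and (174,368). The drainer's +x points mostly along world -y, tilted about 14°. Next I fit its frame.

```bash
python3 - <<'E'
from h import *
from scipy.optimize import least_squares
A=np.load("scene.npy").reshape(-1,3);B=np.load("side.npy").reshape(-1,3)
def fr(q,o,a):
    d=q[:,:2]-o;ex=np.array([np.cos(a),np.sin(a)]);ey=np.array([-ex[1],ex[0]]);return np.stack([d@ex,d@ey],1)
for nm,C in(("scene",A),("side",B),("both",np.vstack([A,B]))):
    C=C[~np.isnan(C[:,0])]
    o=np.array([.513,.155]);a=-np.pi/2-.2514
    for it in range(3):
        l=fr(C,o,a);g=(np.abs(l[:,0]+.05)<.12)&(np.abs(np.abs(l[:,1])-.055)<.012)&(C[:,2]>.03)&(C[:,2]<.05)
        G=C[g]
        def res(v):
            l=fr(G,o+v[0]*np.array([-np.sin(a),np.cos(a)]),a+v[1]);return np.abs(l[:,1])-.055
        f=least_squares(res,[0,0],loss="soft_l1",f_scale=.002);o=o+f.x[0]*np.array([-np.sin(a),np.cos(a)]);a+=f.x[1]
    l=fr(C,o,a)
    arm=l[(C[:,2]>.05)&(C[:,2]<.075)&(np.abs(l[:,1])<.07)&(l[:,0]>.05)&(l[:,0]<.26)]
    tray=l[(C[:,2]>.003)&(C[:,2]<.02)&(np.abs(l[:,1])<.05)&(np.abs(l[:,0])<.3)]
    hi=C[(l[:,0]>-.3)&(l[:,0]<.3)&(np.abs(l[:,1])<.12)&(C[:,2]>.09)]
    print(nm,o,a,g.sum(),"arm x",np.percentile(arm[:,0],[.5,2,50,98,99.5]),"y",np.percentile(arm[:,1],[1,99]),"tray",np.percentile(tray[:,0],[.5,1,99,99.5]))
    for y0 in(1,-1):
        t=arm[arm[:,1]*y0>0];k=t[(t[:,0]<.15)];i=np.argmin(np.abs(k[:,1]));print("tip",np.sort(t[:,0])[:6],"neck",k[i])
    print("pot",fr(np.array([[.542,.310]]),o,a))
s=env.observe();from scipy.spatial.transform import Rotation as R
print(R.from_quat(np.roll(s["ee_rot"],-1)).as_matrix().round(3),env.tip_reach)
E
```

```text
scene [0.50101534 0.15815865] -1.844696484411007 437 arm x [0.11731134 0.12036014 0.18673424 0.23092387 0.23133756] y [-0.05516186  0.05657032] tray [-0.2828733  -0.27810558  0.24722384  0.24805801]
tip [0.11599887 0.11681219 0.1168259  0.11709906 0.11729511 0.11764768] neck [0.14841397 0.0369423 ]
tip [0.11739349 0.11785074 0.11829971 0.11874391 0.11877684 0.11879445] neck [ 0.14725532 -0.03516224]
pot [[-0.15726707 -0.00161442]]
side [0.49817716 0.15917407] -1.8720794414806765 463 arm x [0.11423451 0.1166119  0.18457042 0.22706273 0.22809039] y [-0.05251407  0.06189151] tray [-0.27512547 -0.27342103  0.24501291  0.24549928]
tip [0.11233655 0.11328465 0.11401623 0.11442808 0.11451904 0.11478288] neck [0.1380129  0.04122011]
tip [0.11720584 0.11768818 0.11808382 0.11830623 0.11837829 0.11839593] neck [ 0.1448145  -0.02983452]
pot [[-0.15703645 -0.00290805]]
both [0.49973822 0.15860042] -1.856416344239947 916 arm x [0.11576906 0.11793146 0.18577084 0.23033128 0.23145652] y [-0.0547147  0.059054 ] tray [-0.2789443  -0.2758671   0.24740372  0.24833604]
tip [0.11312249 0.11413388 0.11483057 0.1152238  0.11533291 0.11536299] neck [0.13853101 0.03739399]
tip [0.11626454 0.1167814  0.11715719 0.1173644  0.11745237 0.11749609] neck [ 0.14772133 -0.0320842 ]
pot [[-0.15717331 -0.00210756]]
[[-0.923  0.384 -0.   ]
 [ 0.384  0.923 -0.   ]
 [ 0.    -0.    -1.   ]] 0.0726
```

Request:
move_arm:
  series:
    - {"hand":0,"dp":[-0.1,0.003,0],"twist":-0.03}
    - {"hand":0,"dp":[-0.18,0.006,0],"twist":-0.05}
    - {"hand":0,"dp":[-0.26,0.009,0],"twist":-0.0747}
    - {"hand":0,"dp":[-0.34,0.012,0],"twist":-0.0747}
    - {"hand":0,"dp":[-0.42,0.014,0],"twist":-0.0747}
    - {"hand":0,"dp":[-0.495,0.015,0],"twist":-0.0747}
    - {"hand":0,"dp":[-0.495,0.015,0.05],"twist":-0.0747}
    - {"hand":0,"dp":[-0.495,0.015,0.1],"twist":-0.0747}
    - {"hand":0,"dp":[-0.495,0.015,0.155],"twist":-0.0747}
    - {"hand":0,"dp":[-0.495,0.015,0.155],"twist":-0.0747}

```text
t: 2.35
eef_pos: [0.5657, 0.3975, 0.1836]
ee_rot: [-0.003, 0.138, 0.99, -0.003]
ft_force: [-0.6, -0.8, 0.5]
gripper_width: 0.0003
gripper_force: 0.0
```

```bash
cat >> h.py <<'E'
O=np.array([.498,.148]);AA=-1.848;EX=np.array([np.cos(AA),np.sin(AA)]);EY=np.array([-EX[1],EX[0]])
def loc(p):
    p=np.asarray(p);d=p[...,:2]-O;return np.concatenate([(d@EX)[...,None],(d@EY)[...,None],p[...,2:3]],-1)
def st():
    s=env.observe();from scipy.spatial.transform import Rotation as R
    M=R.from_quat(np.roll(s["ee_rot"],-1)).as_matrix()
    print("t",round(s["t"],2),"tcp loc",loc(s["eef_pos"]).round(4),"yawerr",round(float(np.arctan2(M[:2,1]@EY,-M[:2,1]@EX)),3),"F",s["ft_force"].round(1),"w",round(s["gripper_width"],4),"gf",round(s["gripper_force"],1))
E
python3 -c "
from h import *
st();im,d=save('side','pics/side1.png')"
```

```text
t 2.35 tcp loc [-0.2585 -0.0032  0.1836] yawerr -0.001 F [-0.6 -0.8  0.5] w 0.0003 gf 0.0
```

View pics/side1.png

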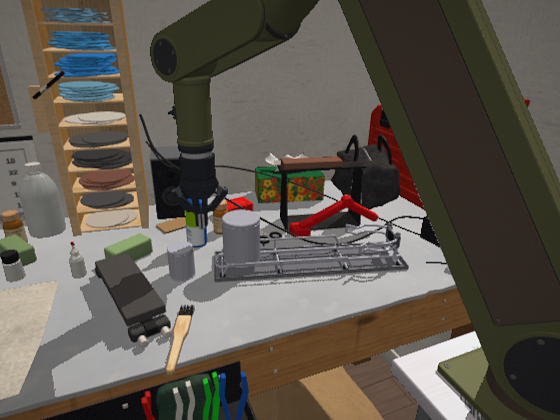

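The fingers hang behind the pot at drainer x = -0.258. Next I push the pot's top toward the clip while rising slightly.

Request:
move_arm:
  series:
    - {"hand":0,"dp":[0,-0.03,0],"twist":0}
    - {"hand":0,"dp":[0,-0.045,0],"twist":0}
    - {"hand":0,"dp":[0,-0.051,-0.003],"twist":0}
    - {"hand":0,"dp":[0,-0.057,-0.006],"twist":0}
    - {"hand":0,"dp":[0,-0.063,-0.009],"twist":0}
    - {"hand":0,"dp":[0,-0.069,-0.012],"twist":0}
    - {"hand":0,"dp":[0,-0.075,-0.015],"twist":0}

```text
t: 3.28
eef_pos: [0.5524, 0.3446, 0.199]
ee_rot: [-0.0, 0.138, 0.99, -0.0]
ft_force: [-0.2, 1.3, 0.8]
gripper_width: -0.0002
gripper_force: 0.6
```

```bash
cat >> h.py <<'E'
def potside(x0=-.25,x1=.25):
    # x-z profile of points above drainer near y=0 from side+scene
    out=[]
    for n in("side","scene"):
        im,d=env.get_image(n);C=loc(cloud(n,d).reshape(-1,3));hs=im.reshape(-1,3)
        k=(np.abs(C[:,1])<.06)&(C[:,0]>x0)&(C[:,0]<x1)&(C[:,2]>.05)&(C[:,2]<.2);out.append((n,C[k]))
    return out
def prof():
    for n,C in potside():
        print(n);
        for z in np.arange(.055,.18,.01):
            q=C[np.abs(C[:,2]-z)<.005]
            if len(q)>3: print(" z%.3f n%d x %s y %s"%(z,len(q),np.percentile(q[:,0],[3,50,97]).round(3),np.percentile(q[:,1],[3,97]).round(3)))
E
python3 -c "
from h import *
st();save('side','pics/side2.png')"
```

```text
t 3.27 tcp loc [-0.204  -0.0015  0.199 ] yawerr -0.001 F [-0.2  1.3  0.8] w -0.0002 gf 0.6
```

View pics/side2.png

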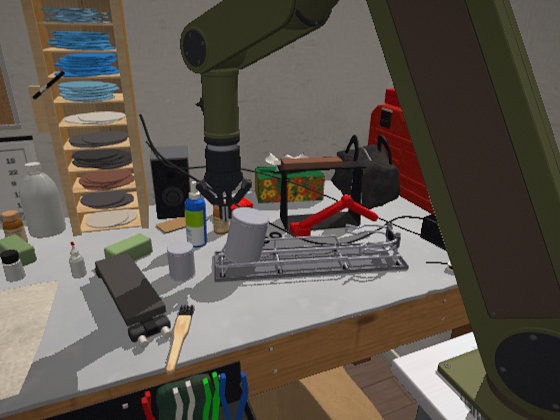

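The pot (248,238) is tipping as planned, leaning about 15°. I'll keep going until it falls onto its side.

Request:
move_arm:
  series:
    - {"hand":0,"dp":[0,-0.006,-0.001],"twist":0}
    - {"hand":0,"dp":[0,-0.012,-0.002],"twist":0}
    - {"hand":0,"dp":[0,-0.018,-0.003],"twist":0}
    - {"hand":0,"dp":[0,-0.024,-0.003],"twist":0}
    - {"hand":0,"dp":[0,-0.03,-0.003],"twist":0}
    - {"hand":0,"dp":[0,-0.036,-0.003],"twist":0}
    - {"hand":0,"dp":[0,-0.042,-0.003],"twist":0}
    - {"hand":0,"dp":[0,-0.048,-0.003],"twist":0}
    - {"hand":0,"dp":[0,-0.054,-0.003],"twist":0}
    - {"hand":0,"dp":[0,-0.06,-0.003],"twist":0}
    - {"hand":0,"dp":[0,-0.06,-0.003],"twist":0}
    - {"hand":0,"dp":[0,-0.06,-0.003],"twist":0}

```text
t: 4.82
eef_pos: [0.5403, 0.3016, 0.2012]
ee_rot: [0.0, 0.138, 0.99, 0.0]
ft_force: [0.4, -0.8, -0.7]
gripper_width: 0.0
gripper_force: 0.0
```

```bash
python3 -c "
from h import *
st();prof();save('side','pics/side3.png')"
```

```text
t 4.83 tcp loc [-0.1593 -0.0014  0.2012] yawerr -0.001 F [ 0.4 -0.8 -0.7] w 0.0 gf 0.0
side
 z0.055 n379 x [-0.129  0.108  0.209] y [-0.054  0.052]
 z0.065 n384 x [-0.128 -0.024  0.208] y [-0.053  0.053]
 z0.075 n367 x [-0.129 -0.045  0.214] y [-0.05   0.047]
 z0.085 n287 x [-0.128 -0.075  0.211] y [-0.041  0.022]
 z0.095 n434 x [-0.128 -0.077 -0.026] y [-0.032  0.011]
 z0.105 n105 x [-0.129 -0.083 -0.027] y [-0.018  0.005]
 z0.135 n35 x [-0.17  -0.159 -0.147] y [-0.016 -0.007]
 z0.145 n50 x [-0.172 -0.159 -0.147] y [-0.016 -0.007]
 z0.155 n45 x [-0.172 -0.158 -0.147] y [-0.016 -0.008]
 z0.165 n52 x [-0.171 -0.159 -0.144] y [-0.016  0.   ]
 z0.175 n98 x [-0.189 -0.157 -0.131] y [-0.017 -0.001]
scene
 z0.055 n572 x [-0.106  0.137  0.219] y [-0.051  0.054]
 z0.065 n405 x [-0.119 -0.02   0.219] y [-0.05   0.052]
 z0.075 n636 x [-0.117  0.124  0.218] y [-0.05   0.054]
 z0.085 n373 x [-0.125 -0.04   0.216] y [-0.038  0.033]
 z0.095 n544 x [-0.127 -0.069 -0.02 ] y [-0.03   0.027]
 z0.105 n350 x [-0.126 -0.071 -0.022] y [-0.016  0.014]
 z0.125 n5 x [-0.161 -0.155 -0.152] y [-0.009  0.011]
 z0.135 n27 x [-0.163 -0.151 -0.145] y [-0.012  0.006]
 z0.145 n50 x [-0.169 -0.148 -0.143] y [-0.012  0.008]
 z0.155 n43 x [-0.164 -0.148 -0.142] y [-0.012  0.005]
 z0.165 n29 x [-0.166 -0.151 -0.144] y [-0.012 -0.001]
 z0.175 n71 x [-0.186 -0.153 -0.125] y [-0.014  0.011]
```

View pics/side3.png

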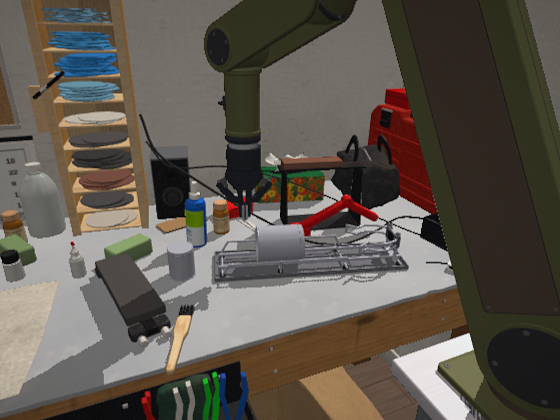

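The pot now lies on its side, spanning x = -0.130 to -0.021 with the mouth toward -x. Next I lower the fingertips in front of the mouth and push the upper rim forward and up.

Request:
move_arm:
  series:
    - {"hand":0,"dp":[0,0,0.03],"twist":0}
    - {"hand":0,"dp":[0,0,0.06],"twist":0}
    - {"hand":0,"dp":[0,-0.01,0.062],"twist":0}
    - {"hand":0,"dp":[0,-0.017,0.062],"twist":0}
    - {"hand":0,"dp":[0,-0.023,0.058],"twist":0}
    - {"hand":0,"dp":[0,-0.029,0.053],"twist":0}
    - {"hand":0,"dp":[0,-0.035,0.047],"twist":0}
    - {"hand":0,"dp":[0,-0.041,0.042],"twist":0}
    - {"hand":0,"dp":[0,-0.047,0.037],"twist":0}

```text
t: 6.1
eef_pos: [0.5308, 0.2676, 0.1742]
ee_rot: [0.001, 0.138, 0.99, 0.0]
ft_force: [1.4, 3.2, 2.8]
gripper_width: 0.0
gripper_force: 1.8
```

```bash
python3 -c "
from h import *
st();prof();save('side','pics/side4.png')"
```

```text
t 6.1 tcp loc [-0.124  -0.0012  0.1742] yawerr -0.001 F [1.4 3.2 2.8] w 0.0 gf 1.8
side
 z0.055 n377 x [-0.12   0.105  0.208] y [-0.054  0.051]
 z0.065 n396 x [-0.118 -0.009  0.209] y [-0.053  0.052]
 z0.075 n353 x [-0.116 -0.029  0.213] y [-0.05   0.047]
 z0.085 n252 x [-0.113 -0.056  0.211] y [-0.047  0.027]
 z0.095 n274 x [-0.11  -0.049 -0.005] y [-0.044 -0.   ]
 z0.105 n313 x [-0.126 -0.065 -0.019] y [-0.038  0.007]
 z0.115 n197 x [-0.135 -0.099 -0.066] y [-0.027  0.006]
 z0.125 n44 x [-0.137 -0.125 -0.11 ] y [-0.015 -0.001]
 z0.135 n48 x [-0.136 -0.123 -0.112] y [-0.017  0.002]
 z0.145 n76 x [-0.151 -0.121 -0.095] y [-0.017 -0.004]
 z0.155 n143 x [-0.157 -0.12  -0.09 ] y [-0.016  0.007]
 z0.165 n120 x [-0.167 -0.119 -0.08 ] y [-0.021  0.008]
 z0.175 n144 x [-0.175 -0.122 -0.074] y [-0.021  0.004]
scene
 z0.055 n508 x [-0.066  0.147  0.219] y [-0.051  0.054]
 z0.065 n349 x [-0.097 -0.005  0.219] y [-0.051  0.052]
 z0.075 n577 x [-0.096  0.134  0.218] y [-0.049  0.054]
 z0.085 n336 x [-0.108 -0.021  0.217] y [-0.044  0.032]
 z0.095 n410 x [-0.104 -0.03  -0.001] y [-0.04   0.029]
 z0.105 n519 x [-0.105 -0.049 -0.01 ] y [-0.035  0.026]
 z0.115 n333 x [-0.12  -0.087 -0.055] y [-0.026  0.021]
 z0.125 n74 x [-0.129 -0.108 -0.094] y [-0.012  0.011]
 z0.135 n39 x [-0.134 -0.115 -0.107] y [-0.013  0.005]
 z0.145 n36 x [-0.146 -0.119 -0.093] y [-0.014  0.006]
 z0.155 n104 x [-0.153 -0.114 -0.088] y [-0.014  0.009]
 z0.165 n94 x [-0.162 -0.107 -0.076] y [-0.016  0.009]
 z0.175 n124 x [-0.17  -0.113 -0.069] y [-0.018  0.008]
```

View pics/side4.png

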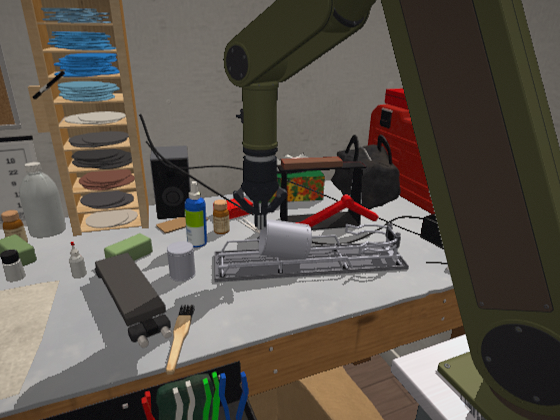

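The mouth (262,240) has lifted about 12° and the tip is hooked under the rim. I'll continue along the arc.

Request:
move_arm:
  series:
    - {"hand":0,"dp":[0,-0.007,-0.005],"twist":0}
    - {"hand":0,"dp":[0,-0.014,-0.01],"twist":0}
    - {"hand":0,"dp":[0,-0.021,-0.014],"twist":0}
    - {"hand":0,"dp":[0,-0.03,-0.019],"twist":0}
    - {"hand":0,"dp":[0,-0.039,-0.023],"twist":0}
    - {"hand":0,"dp":[0,-0.048,-0.027],"twist":0}
    - {"hand":0,"dp":[0,-0.057,-0.03],"twist":0}
    - {"hand":0,"dp":[0,-0.066,-0.033],"twist":0}
    - {"hand":0,"dp":[0,-0.075,-0.035],"twist":0}
    - {"hand":0,"dp":[0,-0.084,-0.037],"twist":0}
    - {"hand":0,"dp":[0,-0.092,-0.038],"twist":0}

```text
t: 7.62
eef_pos: [0.5115, 0.2007, 0.2019]
ee_rot: [-0.0, 0.138, 0.99, -0.0]
ft_force: [0.4, -0.8, 0.9]
gripper_width: 0.0003
gripper_force: 0.1
```

```bash
python3 -c "
from h import *
st();prof();save('side','pics/side5.png')"
```

```text
t 7.62 tcp loc [-0.0544 -0.0014  0.2019] yawerr -0.001 F [ 0.4 -0.8  0.9] w 0.0003 gf 0.1
side
 z0.055 n306 x [-0.049  0.131  0.209] y [-0.054  0.053]
 z0.065 n327 x [-0.058  0.118  0.21 ] y [-0.055  0.052]
 z0.075 n311 x [-0.067  0.027  0.214] y [-0.049  0.05 ]
 z0.085 n269 x [-0.088 -0.034  0.212] y [-0.046  0.034]
 z0.095 n314 x [-0.097 -0.053  0.019] y [-0.046  0.039]
 z0.105 n241 x [-0.086 -0.046  0.009] y [-0.047  0.039]
 z0.115 n188 x [-0.079 -0.045 -0.001] y [-0.047  0.039]
 z0.125 n128 x [-0.07  -0.038 -0.009] y [-0.047  0.04 ]
 z0.135 n122 x [-0.062 -0.044 -0.018] y [-0.044 -0.   ]
 z0.145 n95 x [-0.067 -0.045 -0.029] y [-0.037 -0.007]
 z0.155 n60 x [-0.067 -0.052 -0.036] y [-0.016  0.001]
 z0.165 n44 x [-0.068 -0.053 -0.039] y [-0.018  0.002]
 z0.175 n93 x [-0.083 -0.052 -0.025] y [-0.017 -0.003]
scene
 z0.055 n412 x [-0.006  0.161  0.22 ] y [-0.051  0.055]
 z0.065 n277 x [-0.017  0.148  0.22 ] y [-0.053  0.052]
 z0.075 n536 x [-0.019  0.139  0.218] y [-0.05   0.054]
 z0.085 n318 x [-0.038  0.025  0.216] y [-0.043  0.032]
 z0.095 n288 x [-0.053  0.012  0.028] y [-0.043  0.027]
 z0.105 n269 x [-0.058  0.002  0.017] y [-0.044  0.026]
 z0.115 n276 x [-0.061 -0.009  0.007] y [-0.044  0.028]
 z0.125 n246 x [-0.06  -0.016 -0.003] y [-0.043  0.027]
 z0.135 n237 x [-0.054 -0.023 -0.011] y [-0.041  0.029]
 z0.145 n191 x [-0.057 -0.032 -0.022] y [-0.034  0.027]
 z0.155 n103 x [-0.056 -0.038 -0.031] y [-0.022  0.017]
 z0.165 n35 x [-0.064 -0.046 -0.037] y [-0.013  0.001]
 z0.175 n66 x [-0.078 -0.053 -0.021] y [-0.015  0.008]
```

View pics/side5.png

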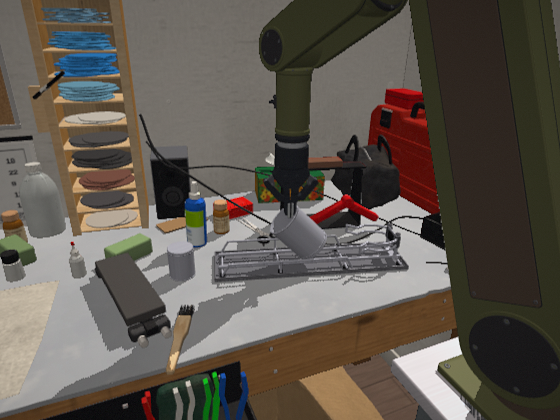

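The pot is tilted about 43°, close to its balance point. I'll carry it over, with the finger staying inside to soften the landing.

Request:
move_arm:
  series:
    - {"hand":0,"dp":[0,-0.008,0],"twist":0}
    - {"hand":0,"dp":[0,-0.016,0],"twist":0}
    - {"hand":0,"dp":[0,-0.024,0.002],"twist":0}
    - {"hand":0,"dp":[0,-0.032,0.004],"twist":0}
    - {"hand":0,"dp":[0,-0.04,0.007],"twist":0}
    - {"hand":0,"dp":[0,-0.048,0.01],"twist":0}
    - {"hand":0,"dp":[0,-0.056,0.013],"twist":0}
    - {"hand":0,"dp":[0,-0.064,0.013],"twist":0}
    - {"hand":0,"dp":[0,-0.072,0.013],"twist":0}
    - {"hand":0,"dp":[0,-0.08,0.013],"twist":0}
    - {"hand":0,"dp":[0,-0.088,0.013],"twist":0}
    - {"hand":0,"dp":[0,-0.09,0.013],"twist":0}

```text
t: 9.28
eef_pos: [0.4931, 0.1359, 0.1922]
ee_rot: [-0.0, 0.138, 0.99, -0.0]
ft_force: [-1.2, -0.3, 0.7]
gripper_width: -0.0001
gripper_force: 0.0
```

```bash
python3 -c "
from h import *
st();prof();save('side','pics/side6.png')"
```

```text
t 9.28 tcp loc [ 0.013  -0.0014  0.1922] yawerr -0.0 F [-1.2 -0.3  0.7] w -0.0001 gf 0.0
side
 z0.055 n329 x [-0.023  0.119  0.21 ] y [-0.054  0.052]
 z0.065 n317 x [-0.023  0.122  0.209] y [-0.055  0.052]
 z0.075 n276 x [-0.025  0.111  0.216] y [-0.052  0.051]
 z0.085 n147 x [-0.025  0.012  0.212] y [-0.045  0.025]
 z0.095 n166 x [-0.026  0.012  0.053] y [-0.045  0.04 ]
 z0.105 n189 x [-0.025  0.01   0.053] y [-0.045  0.039]
 z0.115 n209 x [-0.025  0.009  0.056] y [-0.045  0.038]
 z0.125 n244 x [-0.024  0.013  0.057] y [-0.045  0.037]
 z0.135 n147 x [-0.025  0.01   0.059] y [-0.045  0.035]
 z0.145 n45 x [0.    0.01  0.027] y [-0.015  0.   ]
 z0.155 n49 x [-0.     0.012  0.026] y [-0.015 -0.006]
 z0.165 n95 x [-0.015  0.016  0.042] y [-0.017 -0.   ]
 z0.175 n147 x [-0.023  0.017  0.048] y [-0.017  0.007]
scene
 z0.055 n504 x [0.015 0.146 0.219] y [-0.052  0.054]
 z0.065 n348 x [-0.008  0.112  0.22 ] y [-0.052  0.053]
 z0.075 n558 x [-0.019  0.135  0.218] y [-0.049  0.054]
 z0.085 n277 x [-0.022  0.045  0.217] y [-0.042  0.042]
 z0.095 n230 x [-0.022  0.036  0.063] y [-0.042  0.043]
 z0.105 n237 x [-0.023  0.03   0.063] y [-0.042  0.043]
 z0.115 n251 x [-0.023  0.032  0.062] y [-0.042  0.043]
 z0.125 n256 x [-0.023  0.03   0.063] y [-0.042  0.043]
 z0.135 n239 x [-0.022  0.027  0.062] y [-0.041  0.043]
 z0.145 n52 x [0.002 0.022 0.029] y [-0.012  0.004]
 z0.155 n40 x [0.008 0.021 0.029] y [-0.013 -0.005]
 z0.165 n61 x [-0.009  0.019  0.045] y [-0.015  0.007]
 z0.175 n128 x [-0.02   0.024  0.051] y [-0.014  0.009]
```

View pics/side6.png

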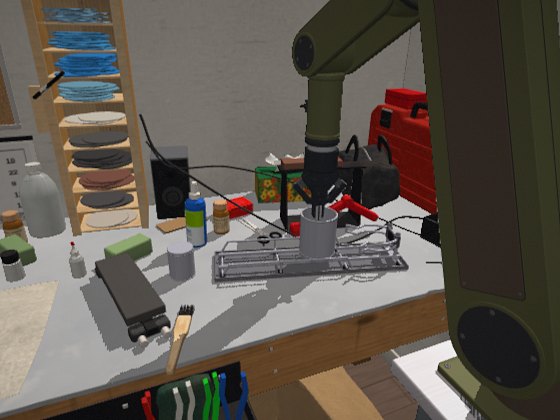

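The pot stands mouth-up with its centre near x = 0.020. Next I raise the hand, shift it back over the rear wall and grip the wall.

Request:
move_arm:
  series:
    - {"hand":0,"dp":[0,0,-0.03],"twist":0}
    - {"hand":0,"dp":[0,0,-0.06],"twist":0}
    - {"hand":0.4,"dp":[0,0.025,-0.07],"twist":0}
    - {"hand":0.4,"dp":[0,0.047,-0.07],"twist":0}
    - {"hand":0.4,"dp":[0,0.047,-0.07],"twist":0}
    - {"hand":0.4,"dp":[0,0.047,-0.07],"twist":0}
    - {"hand":0.4,"dp":[0,0.047,-0.03],"twist":0}
    - {"hand":0.4,"dp":[0,0.047,0.02],"twist":0}
    - {"hand":0.4,"dp":[0,0.047,0.06],"twist":0}
    - {"hand":0.4,"dp":[0,0.047,0.06],"twist":0}

```text
t: 10.68
eef_pos: [0.5007, 0.1693, 0.1446]
ee_rot: [-0.003, 0.138, 0.99, -0.001]
ft_force: [-0.4, 1.2, 0.4]
gripper_width: 0.034
gripper_force: 0.0
```

```bash
python3 -c "
from h import *
st()"
```

```text
t 10.68 tcp loc [-0.0212 -0.0033  0.1446] yawerr -0.0 F [-0.4  1.2  0.4] w 0.034 gf 0.0
```

Request:
move_arm:
  series:
    - {"hand":0.2,"dp":[0,0,0],"twist":0}
    - {"hand":0.1,"dp":[0,0,0],"twist":0}
    - {"hand":0,"dp":[0,0,0],"twist":0}
    - {"hand":0,"dp":[0,0,0],"twist":0}
    - {"hand":0,"dp":[0,0,0],"twist":0}

```text
t: 11.3
eef_pos: [0.504, 0.1707, 0.1484]
ee_rot: [0.001, 0.138, 0.99, 0.001]
ft_force: [-0.1, 1.9, 6.8]
gripper_width: 0.0026
gripper_force: 59.6
```

```bash
python3 -c "
from h import *
st()
for n,C in potside(-.1,.09):
    q=C[(C[:,2]>.09)&(C[:,2]<.13)&(np.abs(C[:,1])>.012)];from scipy.optimize import least_squares as L
    f=L(lambda c:np.hypot(q[:,0]-c[0],q[:,1]-c[1])-.044,[.02,0],loss='soft_l1',f_scale=.002);print(n,f.x,np.abs(f.fun).mean())
    t=C[(C[:,2]>.125)&(C[:,2]<.145)&(np.abs(C[:,1])>.015)];print(np.percentile(t[:,2],[50,95,99]))
"
```

```text
t 11.3 tcp loc [-0.0235 -0.0005  0.1484] yawerr -0.001 F [-0.1  1.9  6.8] w 0.0026 gf 59.6
side [ 0.01768898 -0.00153757] 0.00291514408169115
[0.130333  0.1423165 0.1442653]
scene [ 0.02000933 -0.00024959] 0.001960391623795125
[0.13189954 0.14100721 0.14420864]
```

The wall is gripped (2.6 mm, 60 N). Now I slide the pot toward the clip.

Request:
move_arm:
  series:
    - {"hand":0,"dp":[0,-0.01,-0.001],"twist":0}
    - {"hand":0,"dp":[0,-0.02,-0.001],"twist":0}
    - {"hand":0,"dp":[0,-0.03,-0.001],"twist":0}
    - {"hand":0,"dp":[0,-0.04,-0.001],"twist":0}
    - {"hand":0,"dp":[0,-0.05,-0.001],"twist":0}
    - {"hand":0,"dp":[0,-0.06,-0.001],"twist":0}
    - {"hand":0,"dp":[0,-0.07,-0.001],"twist":0}
    - {"hand":0,"dp":[0,-0.075,-0.001],"twist":0}

```text
t: 12.4
eef_pos: [0.4881, 0.1159, 0.1485]
ee_rot: [0.001, 0.138, 0.99, 0.001]
ft_force: [1.7, 4.4, 5.2]
gripper_width: 0.0029
gripper_force: 59.6
```

```bash
python3 -c "
from h import *
st()
for n,C in potside(-.05,.25):
    from scipy.optimize import least_squares as L
    q=C[(C[:,2]>.09)&(C[:,2]<.13)&(np.abs(C[:,1])>.012)&(C[:,0]<.14)]
    f=L(lambda c:np.hypot(q[:,0]-c[0],q[:,1]-c[1])-.044,[.075,0],loss='soft_l1',f_scale=.002);print(n,f.x,np.abs(f.fun).mean())
    a=C[(C[:,2]>.05)&(C[:,2]<.074)&(C[:,0]>.15)&(C[:,0]<.2)];print('arms y',[ (round(x,3),np.percentile(a[np.abs(a[:,0]-x)<.006][:,1],[1,5,95,99]).round(3)) for x in(.16,.17,.18,.19)])
"
```

```text
t 12.4 tcp loc [ 0.0336 -0.0007  0.1485] yawerr 0.0 F [1.7 4.4 5.2] w 0.0029 gf 59.6
side [ 0.07453984 -0.0016515 ] 0.002959998040584195
arms y [(0.16, array([-0.053, -0.053,  0.054,  0.056])), (0.17, array([-0.053, -0.053,  0.053,  0.055])), (0.18, array([-0.053, -0.051,  0.052,  0.053])), (0.19, array([-0.049, -0.048,  0.046,  0.046]))]
scene [ 0.07722177 -0.00042849] 0.0020221664182560623
arms y [(0.16, array([-0.052, -0.051,  0.056,  0.057])), (0.17, array([-0.051, -0.05 ,  0.055,  0.056])), (0.18, array([-0.05 , -0.049,  0.054,  0.055])), (0.19, array([-0.047, -0.046,  0.051,  0.052]))]
```

Request:
move_arm:
  series:
    - {"hand":0,"dp":[-0.001,-0.008,-0.001],"twist":0}
    - {"hand":0,"dp":[-0.0025,-0.016,-0.001],"twist":0}
    - {"hand":0,"dp":[-0.0025,-0.024,-0.001],"twist":0}
    - {"hand":0,"dp":[-0.0025,-0.032,-0.001],"twist":0}
    - {"hand":0,"dp":[-0.0025,-0.04,-0.001],"twist":0}
    - {"hand":0,"dp":[-0.0025,-0.048,-0.001],"twist":0}
    - {"hand":0,"dp":[-0.0025,-0.056,-0.001],"twist":0}
    - {"hand":0,"dp":[-0.0025,-0.064,-0.001],"twist":0}

```text
t: 13.5
eef_pos: [0.4762, 0.0693, 0.1486]
ee_rot: [0.0, 0.138, 0.99, 0.0]
ft_force: [1.1, 4.8, 0.9]
gripper_width: 0.003
gripper_force: 59.3
```

```bash
cat >>h.py <<'E'
def fit(x0):
    from scipy.optimize import least_squares as L
    for n,C in potside(-.05,.25):
        q=C[(C[:,2]>.09)&(C[:,2]<.13)&(np.abs(C[:,1])>.013)&(C[:,0]<x0+.05)&(C[:,0]>x0-.05)]
        f=L(lambda c:np.hypot(q[:,0]-c[0],q[:,1]-c[1])-.044,[x0,0],loss='soft_l1',f_scale=.002)
        b=C[(C[:,2]>.055)&(C[:,2]<.08)&(C[:,0]>.2)];print(n,'pot',f.x.round(4),np.abs(f.fun).mean().round(4),'plate',np.percentile(b[:,0],[5,50,95]).round(3) if len(b) else 0)
        t=C[(C[:,2]>.12)&(C[:,2]<.14)&(np.abs(C[:,1])>.015)&(abs(C[:,0]-x0)<.045)]
        # rim plane
        h=[np.percentile(t[s][:,2],95) for s in (t[:,0]<x0-.02,t[:,0]>x0+.02,t[:,1]<-.02,t[:,1]>.02) if s.sum()>5];print('  rim',np.round(h,4))
E
python3 -c "
from h import *
st();fit(.125)"
```

```text
t 13.5 tcp loc [0.0816 0.0006 0.1486] yawerr -0.001 F [1.1 4.8 0.9] w 0.003 gf 59.3
side pot [ 0.1233 -0.0004] 0.0017 plate [0.203 0.206 0.217]
  rim [0.136  0.1321 0.1324 0.1318]
scene pot [0.126  0.0005] 0.0016 plate [0.204 0.212 0.22 ]
  rim [0.1353 0.1347 0.1347 0.1344]
```

Request:
move_arm:
  series:
    - {"hand":0,"dp":[0,-0.006,0],"twist":0}
    - {"hand":0,"dp":[0,-0.012,0],"twist":0}
    - {"hand":0,"dp":[0,-0.018,0],"twist":0}
    - {"hand":0,"dp":[0,-0.024,0],"twist":0}
    - {"hand":0,"dp":[0,-0.03,0],"twist":0}
    - {"hand":0,"dp":[0,-0.036,0],"twist":0}
    - {"hand":0,"dp":[0,-0.036,0],"twist":0}

```text
t: 14.48
eef_pos: [0.4684, 0.0429, 0.1484]
ee_rot: [-0.0, 0.138, 0.99, -0.0]
ft_force: [0.6, -1.1, -3.0]
gripper_width: 0.0033
gripper_force: 61.3
```

```bash
python3 -c "
from h import *
st();fit(.152)"
```

```text
t 14.47 tcp loc [0.1092 0.0003 0.1484] yawerr -0.0 F [ 0.6 -1.1 -3. ] w 0.0033 gf 61.3
side pot [ 0.151 -0.001] 0.0018 plate [0.204 0.207 0.217]
  rim [0.133  0.1321 0.1326 0.1313]
scene pot [0.1519 0.0003] 0.0016 plate [0.204 0.211 0.22 ]
  rim [0.1348 0.1346 0.1345 0.1346]
```

The springs now pull the pot inward. I'll ease forward until the back plate stops it.

Request:
move_arm:
  series:
    - {"hand":0,"dp":[0,-0.003,0],"twist":0}
    - {"hand":0,"dp":[0,-0.006,0],"twist":0}
    - {"hand":0,"dp":[0,-0.009,0],"twist":0}
    - {"hand":0,"dp":[0,-0.009,0],"twist":0}

```text
t: 15.08
eef_pos: [0.4676, 0.0368, 0.1489]
ee_rot: [0.001, 0.138, 0.99, 0.0]
ft_force: [1.1, -1.3, -4.2]
gripper_width: 0.003
gripper_force: 61.4
```

```bash
python3 -c "
from h import *
st();fit(.159)"
```

```text
t 15.07 tcp loc [0.1153 0.0012 0.1489] yawerr -0.0 F [ 1.1 -1.3 -4.2] w 0.003 gf 61.4
side pot [ 1.569e-01 -1.000e-04] 0.0016 plate [0.204 0.207 0.217]
  rim [0.1338 0.1328 0.1328 0.1323]
scene pot [0.1583 0.0011] 0.0016 plate [0.202 0.211 0.22 ]
  rim [0.135  0.135  0.1345 0.1349]
```

Request:
move_arm:
  series:
    - {"hand":0,"dp":[0,-0.002,0],"twist":0}
    - {"hand":0,"dp":[0,-0.004,0],"twist":0}
    - {"hand":0,"dp":[0,-0.005,0],"twist":0}
    - {"hand":0,"dp":[0,-0.005,0],"twist":0}

```text
t: 15.68
eef_pos: [0.466, 0.0333, 0.1487]
ee_rot: [-0.0, 0.138, 0.99, 0.0]
ft_force: [1.8, -0.0, -2.0]
gripper_width: 0.0029
gripper_force: 61.6
```

```bash
python3 -c "
from h import *
st();fit(.161)"
```

```text
t 15.68 tcp loc [0.1191 0.0006 0.1487] yawerr -0.001 F [ 1.8 -0.  -2. ] w 0.0029 gf 61.6
side pot [ 0.1607 -0.0005] 0.0017 plate [0.203 0.208 0.216]
  rim [0.1334 0.1325 0.1324 0.1325]
scene pot [0.162  0.0006] 0.0016 plate [0.202 0.211 0.22 ]
  rim [0.1346 0.135  0.1348 0.1348]
```

Request:
move_arm:
  series:
    - {"hand":0,"dp":[0,-0.002,0],"twist":0}
    - {"hand":0,"dp":[0,-0.004,0],"twist":0}
    - {"hand":0,"dp":[0,-0.005,0],"twist":0}
    - {"hand":0,"dp":[0,-0.005,0],"twist":0}

```text
t: 16.27
eef_pos: [0.4661, 0.032, 0.1492]
ee_rot: [0.001, 0.139, 0.99, 0.003]
ft_force: [3.4, 12.0, -0.9]
gripper_width: 0.0031
gripper_force: 61.0
```

```bash
python3 -c "
from h import *
st();fit(.165)"
```

```text
t 16.27 tcp loc [0.1203 0.0011 0.1492] yawerr 0.002 F [ 3.4 12.  -0.9] w 0.0031 gf 61.0
side pot [ 0.1616 -0.0002] 0.0016 plate [0.204 0.208 0.217]
  rim [0.1329 0.1318 0.1326 0.1316]
scene pot [0.163  0.0009] 0.0016 plate [0.202 0.211 0.22 ]
  rim [0.1351 0.1345 0.1346 0.1344]
```

Contact with the back plate gives 12 N. I'll relieve the pressure slightly, release and withdraw upward.

Request:
move_arm:
  series:
    - {"hand":0,"dp":[0,0.003,0],"twist":0}
    - {"hand":0,"dp":[0,0.003,0],"twist":0}
    - {"hand":0.15,"dp":[0,0.003,0],"twist":0}
    - {"hand":0.3,"dp":[0,0.003,0],"twist":0}
    - {"hand":0.3,"dp":[0,0.003,0],"twist":0}
    - {"hand":0.3,"dp":[0,0.003,-0.02],"twist":0}
    - {"hand":0.3,"dp":[0,0.003,-0.05],"twist":0}
    - {"hand":0.3,"dp":[0,0.003,-0.1],"twist":0}
    - {"hand":0.3,"dp":[0,0.003,-0.15],"twist":0}
    - {"hand":0.3,"dp":[0,0.1,-0.2],"twist":0}
    - {"hand":0.3,"dp":[0,0.2,-0.2],"twist":0}
    - {"hand":0.3,"dp":[0,0.2,-0.2],"twist":0}

```text
t: 17.88
eef_pos: [0.5068, 0.1763, 0.2997]
ee_rot: [0.001, 0.137, 0.991, 0.001]
ft_force: [0.0, 0.5, -0.6]
gripper_width: 0.0257
gripper_force: 0.0
```

```bash
python3 -c "
from h import *
st();fit(.162)
im,d=env.get_image('scene');cv2.imwrite('pics/fin.png',cv2.resize(im[190:340,240:440,::-1],None,fx=4,fy=4))
C=cloud('scene',d).reshape(-1,3)
L=loc(C);a=L[(L[:,2]>.05)&(L[:,2]<.074)&(np.abs(L[:,1])<.075)]
A=loc(np.load('scene.npy').reshape(-1,3));b=A[(A[:,2]>.05)&(A[:,2]<.074)&(np.abs(A[:,1])<.075)]
for x in np.arange(.11,.2,.01):
    print(round(x,2),*[np.percentile(q[np.abs(q[:,0]-x)<.005][:,1],[2,98]).round(4) if (np.abs(q[:,0]-x)<.005).sum()>3 else None for q in(b,a)])
for l in('amber_jar','spray_bottle'):
    for r in env.trace('scene',l)[:1]:
        p=C[r['mask']];print(l,np.nanpercentile(p,[5,50,95],axis=0).round(3).tolist())
"
```

```text
t 17.88 tcp loc [-0.0297  0.0007  0.2997] yawerr -0.002 F [ 0.   0.5 -0.6] w 0.0257 gf 0.0
side pot [ 0.1614 -0.0014] 0.0018 plate [0.203 0.208 0.217]
  rim [0.1325 0.1321 0.1323 0.1319]
scene pot [0.1636 0.0007] 0.0018 plate [0.201 0.211 0.22 ]
  rim [0.1347 0.1344 0.1345 0.1347]
0.11 [-0.0557  0.0595] [-0.0565 -0.0486]
0.12 [-0.0521  0.0534] [-0.0518  0.0195]
0.13 [-0.0452  0.0471] [-0.0439  0.0343]
0.14 [-0.0437  0.0496] [-0.0443  0.0384]
0.15 [-0.0489  0.0551] [-0.0496  0.0423]
0.16 [-0.0515  0.0567] [-0.0516  0.0435]
0.17 [-0.0508  0.0564] [-0.0503 -0.0396]
0.18 [-0.0499  0.0558] [-0.05    0.0539]
0.19 [-0.0466  0.0518] [-0.0459  0.0503]Traceback (most recent call last):
  File "<string>", line 12, in <module>
    p=C[r['mask']];print(l,np.nanpercentile(p,[5,50,95],axis=0).round(3).tolist())
      ~^^^^^^^^^^^
IndexError: boolean index did not match indexed array along axis 0; size of axis is 235200 but size of corresponding boolean axis is 420
```

View pics/fin.png

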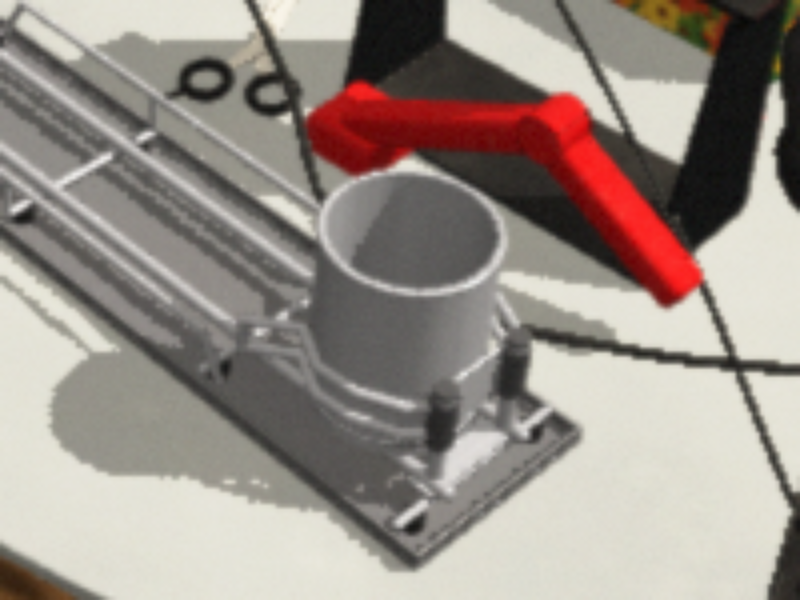

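The pot stands upright against the back plate. The near arm is wrapped round it at its original closed profile, the force is zero and the robot is clear, so I hand in.

```bash
python3 -c "
from rig import env
print(env.sign_off())"
```

```text
the job is handed in; nothing more can be done
None
```

I tipped the pot onto its side, upended it mouth-up and slid it home against the clip's back plate, then handed in at about 18 s. The near clip arm measured closed, but the far arm was hidden by the pot, my last check of the jar and spray bottle failed to run, and the sign-off returned no verdict.

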